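Index the bolt to the gauge gate

ROBOT

A 6-joint arm with a two-finger parallel gripper is mounted at the origin on the work surface. World frame = base frame: x ahead of the robot, y to its left, z up, the work surface at z = 0. Lengths are in m, angles in rad, forces in N, time in s.
With the tool pointing down it reaches from about 0.25 to 0.775 m from the base axis. Payload 8.9 kg.
Tool frame: the origin (TCP) lies at the very end of the fingers, on their centre line; the grasp point (between the pads) lies 19 mm behind it; z points along the fingers, y is the line along which they close (so a half turn about z gives the same grasp; the last joint's range is limited). The gripper opens to 85 mm and grips with 20 to 120 N. Pads are 22 mm wide; open, the fingers measure 114 mm over their backs; the gripper's body (76 mm by 85 mm) begins 54 mm behind the grasp point. The pads swing forward as they close: fully open they stand 13 mm farther back than shut.
Start: joints at [1.199, 0.291, -0.153, 1.127, 0, 1.431], TCP at [0.121, 0.511, 0.231] pointing down, gripper open.
Joint ranges: [-2.52, 2.52], [-0.91, 1.74], [-1.3, 1.37], [-1.96, 2.02], [-1.52, 1.47], [-3.14, 3.14]. Speed limits (rad/s): [2.22, 2.22, 2.79, 3.14, 3.14, 3.14].

INTERFACE

Orientations are given as [roll, pitch, yaw] about the fixed x, y, z axes, in that order (R = Rz(yaw) Ry(pitch) Rx(roll)).
In Python, from station import ctrl, imaging gives the robot as it stands.
- The arm moves only by the tool apply_moves, never from a script. Its argument "commands" is a list of rows, each a list of 6 numbers: the shift along the tool's x, y, z each as a share of 15 cm, from -1 to 1, then the turn, a rotation vector about the tool's x, y, z each as a share of pi rad, from -1 to 1. A call has 1 to 20 rows; each row shifts and turns the commanded pose from where the row before left it, along the tool's axes as they then stand; what a row does not reach is not made up. A row lasts 1/10 s, in which the tool goes at most 50 mm and 8.59 degrees, less where a joint would pass 70% of its speed; a pose out of reach is approached as far as the arm can. A call with a number of a shift or a turn outside -1 to 1 is refused whole. A call with a gripper value outside its range is refused whole. "gripper" is the closure in counts, from 0 (fully open) to 255 (shut), set as the call begins (left out, the last holds). The fingers move at their own pace and stop on an object; "squeeze" is the grip in N (left out, the last holds). Time passes only in rows, so rows that do not move let the fingers close. It gives the time, the measured TCP pose, the force, the opening and the grip force at its end, in the units of the state.
- ctrl.state(): the state, without advancing time (a new reading comes with each control period).
- imaging.capture(name): name is "scene" or "top"; returns a dict with "color" (420x560x3 uint8, red, green, blue), "fx", "fy", "cx", "cy" (pixels), "xyz" and "orientation" of the camera in the world. Camera axes: x right, y up, looking along -z (the intrinsics and any distortion apply to the point x, -y, -z); pixel columns grow to the right and rows downward; lengths in m; the calibration is good to about 2 mm. A picture is of the moment at which its call begins. There is no depth.
- ctrl.close_job(): hands the job in; it is judged then, once.
The state is a dict: "clock": time; "joints": joint angles; "qvel": joint speeds; "joint_torque": joint torques, N m; "tool_pos": TCP position; "orientation": TCP orientation; "wrist_force": force on the tool from outside, world axes, zero at the start; "torque": the same for the moment, N m; "width": finger opening in m; "gripper_force": force on a finger pad.
Only numpy, scipy, OpenCV 4.12 (cv2) and the standard library are available. Lean on these libraries where they do the work, as an engineer would, in place of code of your own. Each camera call takes 0.05 s, during which the arm holds its last target. There are 200 camera calls.

TASK

Two sprung slides stand on the bench, and only one has a flange bolt sitting in it. With the fingertips, push that slide by its upright end plate all the way in against its stop pin, then let it go, so that it springs back and the brass catch holds it at mid position with the bolt under the gate bar. Pick nothing up, and leave the empty slide, the loose bolts, the ring gauge and the cup as they are.

Things in the scene. Friction and masses are not known exactly. Their poses are not given: they have to be found in the camera images.
- loaded: Station whose slide carries the bolt: grey base plate 200 x 100 x 10 mm under an dark steel slide. Origin: centre of the base's underside, on the bench; x is the way its slide is pushed in (roughly away from the robot), z up. Slide block 36 mm wide, top at z 34 mm; guide rails at y about +-24 mm, up to z 30 mm. 
- loaded_push (a point): Point at mid-width on the front face (towards -x of the station) of the loaded slide's upright push plate, 56 mm above the bench, 78 mm before the station's origin when the slide is out; it moves with the slide. Plate 8 mm thick. The plate reaches 22 mm above and 45 mm below it, 18 mm to either side.
- loaded_slide (a joint): Loaded station's slide travel, m: 0 = sprung fully out towards the robot, 0.050 = against the stop pin, about 0.025 = mid, held by the catch. Spring pushes it out: 4 N at 0, 9 N at 0.050. Once pushed beyond about 0.026 the catch snaps in behind its tooth and the slide, let go, comes back only to mid; let go earlier, it goes back to 0.
- loaded_gate (a point): Middle of the loaded station's gate bar, which crosses above the slide 25 mm past the station's origin; bar from 60 to 66 mm above the bench, 90 mm long, 6 mm thick, on two posts 40 mm to either side.
- loaded_pin (a point): Top of the loaded station's upright steel stop pin, 10 mm dia., 44 mm above the bench, 75 mm past the station's origin along its x.
- loaded_catch (a joint): Brass catch of the loaded station, rad: 0 = swung in (at rest, or holding the slide), up to 0.4 = pushed aside by the tooth as the slide passes. It works by itself. In the station frame it lies at x -55 to -5 mm, y 20 to 46 mm, up to 31 mm above the bench.
- seated_bolt_mid (a point): Middle (half-way up) of the bright zinc-plated M16 flange bolt that sits head up in the loaded slide's bore: overall 39 mm tall, shank 20 mm long and 16 mm dia. pointing down in the bore, flange 34 mm dia. resting on the slide (34 mm above the bench), flange and hex head 19 mm tall, 24 mm across flats. The bore lies 78 mm behind the push plate's front face.
- empty: The other station, the same in every size but with nothing in its slide's bore; to be left alone: grey base plate 200 x 100 x 10 mm under an dark steel slide. Origin: centre of the base's underside, on the bench; x is the way its slide is pushed in (roughly away from the robot), z up. Slide block 36 mm wide, top at z 34 mm; guide rails at y about +-24 mm, up to z 30 mm. 
- empty_slide (a joint): Empty station's slide, m: 0 = fully out, where it must stay.
- surface_plate: Fixed grey cast-iron plate 170 x 170 x 35 mm; origin at the centre of its underside.
- bolt1_mid (a point): Middle of a loose flange bolt, as the seated one, standing on its head on the surface plate, 39 mm tall; leave alone.
- bolt2_mid (a point): Middle of another such bolt on the surface plate; leave alone.
- ring_mid (a point): Middle of the chrome thread ring gauge lying flat on the bench, 48 mm dia., 14 mm high, hole 13 mm; leave alone.
- cup: Blue plastic sorting cup, 80 mm high, 72 mm across the rim, upright on the bench; origin at the centre of its underside; leave alone.

How it is judged:
By the outcome, as a careful person would: the job done as asked, in the order asked, and still so for the second after the job is handed in, with the robot touching nothing.
It also fails if it takes over 34 s, if anything falls off the work surface, if the arm or the gripper's body presses on something with over 40 N, if the wrist force passes 120 N, or if a joint passes its speed limit or range.

## Working session

There is one attempt and no reset: what is moved stays moved. The work goes in short steps, Python scripts to look and compute and a tool call to move; the robot and the scene stay as the last step left them, time stands still between calls to the robot, and variables do not carry over. Pictures are saved under pics/ and viewed, at most 10 in all, crops included, and the job is handed in when it is done.

Besides the shell and the picture viewer there is one more tool, called after "Emit:" in YAML: its name, and indented under it one key for each argument. apply_moves: Moves the arm, as the interface text tells. Shift numbers are shares of 15 cm and turn numbers shares of pi rad, none past 1 either way. Its arguments: {"type":"object","properties":{"commands":{"type":"array"},"gripper":{"type":"number"},"squeeze":{"type":"number"}},"required":["commands"]}

```bash
mkdir -p pics; cat > h.py <<'E'
import numpy as np, cv2
from scipy.spatial.transform import Rotation as R
from station import ctrl, imaging
def ray(c,u,v):
    o=np.array(c['orientation'],float)
    Rm=R.from_euler('xyz',o).as_matrix() if o.shape==(3,) else (o if o.shape==(3,3) else None)
    d=Rm@np.array([(u-c['cx'])/c['fx'],-(v-c['cy'])/c['fy'],-1.])
    return np.array(c['xyz']),d
def onz(c,u,v,z):
    p,d=ray(c,u,v); return p+d*(z-p[2])/d[2]
E
python3 - <<'E'
from h import *
for n in ('scene','top'):
    c=imaging.capture(n); cv2.imwrite(f'pics/{n}1.png',c['color'][:,:,::-1])
    print({k:v for k,v in c.items() if k!='color'})
print(ctrl.state())
E
```

```text
{'fx': 482.2263060631247, 'fy': 482.2263060631247, 'cx': 276.12913777474336, 'cy': 209.13711650247208, 'xyz': array([1.43330858, 0.75417216, 0.92406612]), 'orientation': array([ 0.9437894 , -0.00632242,  2.30584384])}
{'fx': 404.925128795527, 'fy': 404.925128795527, 'cx': 272.1667462839292, 'cy': 212.29042074735275, 'xyz': array([0.39665999, 0.00179194, 1.05210904]), 'orientation': array([ 0.15089415, -0.01707437, -1.54565673])}
{'clock': 0.1, 'joints': array([ 1.19869180e+00,  2.91198346e-01, -1.54066503e-01,  1.12670727e+00,
       -2.06022146e-05,  1.43147022e+00]), 'qvel': array([-0.0008746 , -0.00143467,  0.00331041,  0.00061381,  0.00012612,
       -0.00126097]), 'joint_torque': array([ 2.90167038e-03, -5.37978888e+01,  3.31919897e+01,  9.21842060e-03,
       -1.94283716e-04, -2.52298287e-05]), 'tool_pos': array([0.12097554, 0.5104557 , 0.2307972 ]), 'orientation': array([-3.14042539e+00, -1.42886934e-04,  2.90881416e+00]), 'wrist_force': array([-0.60964763,  0.00317518, -0.66502319]), 'torque': array([-0.03955025,  0.02663717, -0.052644  ]), 'gripper_force': 0.0, 'width': 0.08552438775534811}
```

View pics/top1.png

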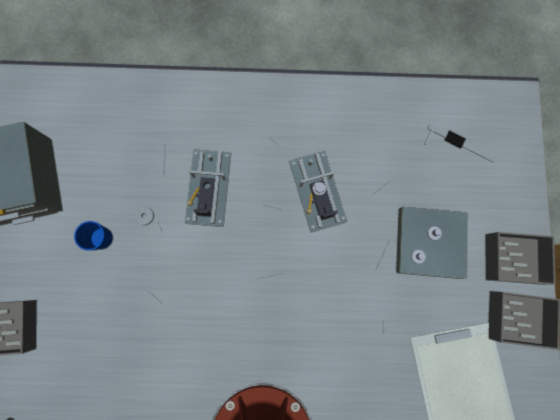

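View pics/scene1.png

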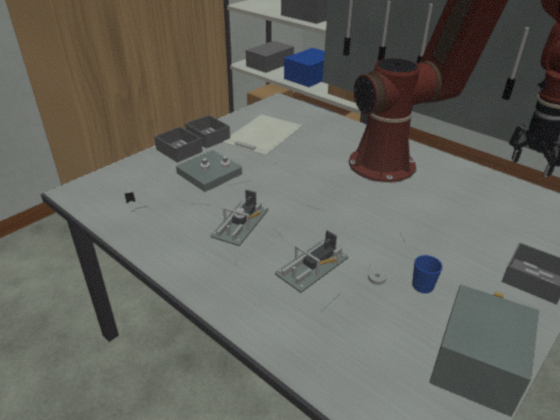

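The top view shows the loaded station on the right: bolt at about (320,187), base spanning (289,150)–(347,232). The empty station is at about (208,188), the cup at (93,236), the ring at (146,215), and the surface plate at (433,242). I'll zoom in on the loaded station.

```bash
python3 - <<'E'
from h import *
c=imaging.capture('top'); s=imaging.capture('scene')
a=cv2.resize(c['color'][140:240,270:370],None,fx=6,fy=6,interpolation=cv2.INTER_CUBIC)
b=cv2.resize(s['color'][180:250,200:280],None,fx=5,fy=5,interpolation=cv2.INTER_CUBIC)
cv2.imwrite('pics/crop1.png',a[:,:,::-1]);cv2.imwrite('pics/crop2.png',b[:,:,::-1])
# base outline: grey vs bench
roi=c['color'][140:245,270:370].astype(int); print(roi[5,5],roi[30,27],roi[75,70])
g=cv2.cvtColor(c['color'],cv2.COLOR_RGB2GRAY)[140:245,270:370]
m=(g<125).astype(np.uint8)
for th in (120,130,140):
    m=(g<th).astype(np.uint8); m=cv2.morphologyEx(m,cv2.MORPH_CLOSE,np.ones((7,7)))
    k=max(cv2.findContours(m,0,2)[0],key=cv2.contourArea); r=cv2.minAreaRect(k); bx=cv2.boxPoints(r)+[270,140]
    P=np.array([onz(c,u,v,.01) for u,v in bx]); print(th,bx.round(1).tolist(),P.round(4).tolist(),P.mean(0).round(4),np.linalg.norm(P[1]-P[0]),np.linalg.norm(P[2]-P[1]))
E
```

```text
[138 149 155] [102 119 126] [ 98 115 120]
120 [[288.4, 160.4], [325.6, 149.2], [347.3, 221.7], [310.2, 232.9]] [[0.6962, -0.0517, 0.01], [0.7299, -0.1504, 0.01], [0.5362, -0.2082, 0.01], [0.5045, -0.1117, 0.01]] [ 0.6167 -0.1305  0.01  ] 0.10436510717847722 0.20217536758712149
130 [[287.7, 160.5], [325.4, 149.0], [347.5, 221.7], [309.8, 233.2]] [[0.696, -0.0497, 0.01], [0.7306, -0.1499, 0.01], [0.5362, -0.2087, 0.01], [0.5035, -0.1107, 0.01]] [ 0.6166 -0.1298  0.01  ] 0.10609480840016589 0.20314606490825593
140 [[286.8, 158.3], [327.8, 146.6], [349.2, 221.5], [308.2, 233.2]] [[0.7017, -0.0473, 0.01], [0.7373, -0.1563, 0.01], [0.5368, -0.213, 0.01], [0.5033, -0.1066, 0.01]] [ 0.6198 -0.1308  0.01  ] 0.11463172956907564 0.2083791841185572
```

View pics/crop1.png

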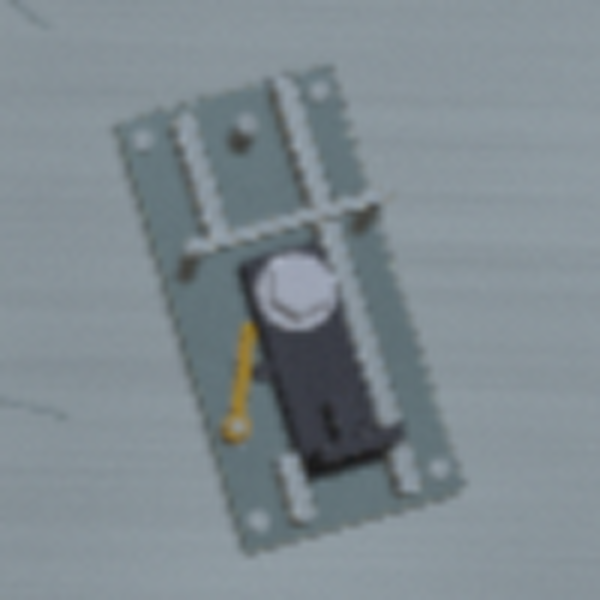

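View pics/crop2.png

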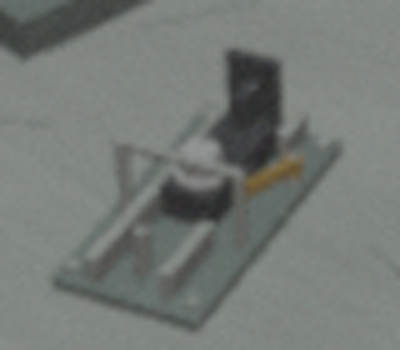

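The crops show the loaded slide fully out, with its push plate at the near end (about (329,217) in the top view) and the gate clear ahead. That puts the station origin at about (0.617,-0.130) with yaw about 0.298. I'll close the gripper, turn tool x to line up with the station's axis, and move to a point in front of the plate.

Emit:
apply_moves:
  commands:
    - [0,0,0,0,0,-0.028]
    - [0,0,0,0,0,-0.028]
    - [0,0,0,0,0,-0.028]
    - [0,0,0,0,0,-0.028]
    - [0,0,0,0,0,-0.028]
    - [0,0,0,0,0,-0.029]
  gripper: 255
  squeeze: 20

```text
clock: 0.8
tool_pos: [0.1211, 0.5107, 0.2311]
orientation: [-3.141, -0.0, -2.84]
wrist_force: [-0.7, -0.0, 0.2]
width: 0.0002
gripper_force: 0.0
```

Emit:
apply_moves:
  commands:
    - [-0.05,-0.25,0,0,0,0]
    - [-0.05,-0.25,0,0,0,0]
    - [-0.05,-0.25,0,0,0,0]
    - [-0.05,-0.25,0,0,0,0]
    - [-0.05,-0.25,0,0,0,0]
    - [-0.05,-0.25,0,0,0,0]
    - [-0.05,-0.25,0,0,0,0]
    - [-0.05,-0.25,0,0,0,0]
    - [-0.05,-0.25,0,0,0,0]
    - [-0.05,-0.25,0,0,0,0]
    - [-0.05,-0.25,0,0,0,0]
    - [-0.05,-0.25,0,0,0,0]
    - [-0.05,-0.25,0,0,0,0]
    - [-0.05,-0.25,0,0,0,0]
    - [-0.05,-0.25,0,0,0,0]
    - [-0.05,-0.25,0,0,0,0]
    - [-0.05,-0.25,0,0,0,0]
    - [-0.05,-0.25,0,0,0,0]
    - [-0.05,-0.25,0,0,0,0]
    - [0,0,0,0,0,0]

```text
clock: 2.8
tool_pos: [0.4684, -0.1321, 0.2309]
orientation: [-3.14, 0.001, -2.847]
wrist_force: [0.9, 1.1, -0.1]
width: 0.0003
gripper_force: 0.0
```

Emit:
apply_moves:
  commands:
    - [-0.06,-0.14,0,0,0,0]
    - [-0.055,-0.137,0,0,0,0]
    - [0,0,0.2,0,0,0]
    - [0,0,0.2,0,0,0]
    - [0,0,0.2,0,0,0]
    - [0,0,0.2,0,0,0]
    - [0,0,0.2,0,0,0]
    - [0,0,0.2,0,0,0]
    - [0,0,0,0,0,0]
    - [0,0,0,0,0,0]

```text
clock: 3.8
tool_pos: [0.495, -0.1626, 0.0516]
orientation: [3.141, -0.001, -2.843]
wrist_force: [0.4, -0.2, 0.8]
width: -0.0001
gripper_force: 0.0
```

```bash
python3 - <<'E'
from h import *
c=imaging.capture('top'); s=imaging.capture('scene')
a=cv2.resize(c['color'][140:250,270:370],None,fx=4,fy=4,interpolation=cv2.INTER_CUBIC)
b=cv2.resize(s['color'][140:250,190:290],None,fx=4,fy=4,interpolation=cv2.INTER_CUBIC)
cv2.imwrite('pics/crop3.png',np.hstack([a,b])[:,:,::-1])
t=ctrl.state(); p=t['tool_pos']; e=np.array([np.cos(.298),np.sin(.298)]); n=np.array([-e[1],e[0]])
d=p[:2]-[.6165,-.130]; print(p,d@e,d@n,t['wrist_force'],t['clock'])
print(onz(c,270+297/6,140+290/6,.048))
E
```

```text
[ 0.49629759 -0.16335961  0.05287751] -0.12469923987180523 0.003403194007266519 [-0.28020983  0.75686576 -0.13240166] 3.9
[ 0.61451708 -0.13000014  0.048     ]
```

View pics/crop3.png

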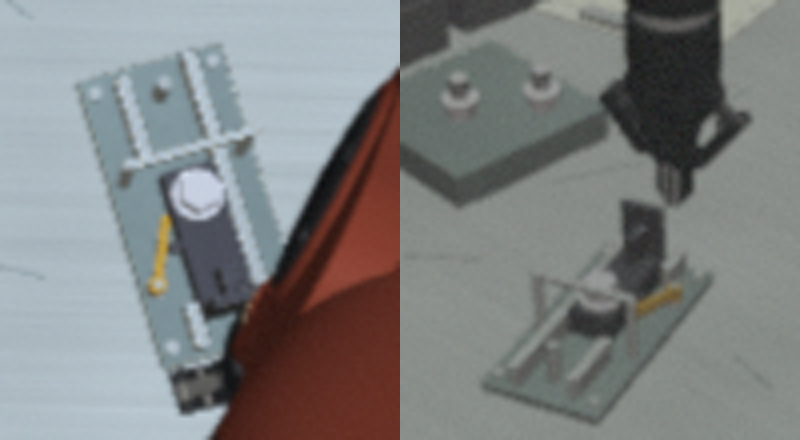

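The fingertips are in front of the plate (scene crop, tip at about (675,195), plate top at about (645,205)), and about 3 mm to its left. I'll correct that, lower slightly and start the push.

Emit:
apply_moves:
  commands:
    - [0,-0.02,0.035,0,0,0]
    - [-0.05,0,0,0,0,0]
    - [-0.05,0,0,0,0,0]
    - [-0.05,0,0,0,0,0]
    - [-0.033,0,0,0,0,0]
    - [-0.033,0,0,0,0,0]
    - [-0.033,0,0,0,0,0]
    - [-0.033,0,0,0,0,0]
    - [-0.033,0,0,0,0,0]
    - [0,0,0,0,0,0]
    - [0,0,0,0,0,0]

```text
clock: 5.0
tool_pos: [0.5406, -0.152, 0.0459]
orientation: [3.141, -0.002, -2.844]
wrist_force: [-4.9, -1.1, 3.0]
width: -0.0002
gripper_force: 2.5
```

```bash
cat > q.py <<'E'
from h import *
t=ctrl.state(); p=t['tool_pos']; e=np.array([np.cos(.298),np.sin(.298)]); n=np.array([-e[1],e[0]])
d=p[:2]-[.6165,-.130]; print(p,d@e,d@n,t['wrist_force'],t['wrist_force'][:2]@e,t['clock'])
E
python3 q.py
```

```text
[ 0.54064983 -0.15195031  0.04588652] -0.07895193252004103 0.0012874231096461556 [-4.88531948 -1.11948424  3.02774665] -4.998692634402805 5.0
```

Emit:
apply_moves:
  commands:
    - [-0.027,0,0,0,0,0]
    - [-0.027,0,0,0,0,0]
    - [-0.027,0,0,0,0,0]
    - [-0.027,0,0,0,0,0]
    - [-0.027,0,0,0,0,0]
    - [-0.027,0,0,0,0,0]
    - [-0.027,0,0,0,0,0]
    - [-0.027,0,0,0,0,0]
    - [0,0,0,0,0,0]

```text
clock: 5.9
tool_pos: [0.5711, -0.1423, 0.0458]
orientation: [3.141, -0.002, -2.844]
wrist_force: [-7.4, -1.1, 7.0]
width: 0.0003
gripper_force: 4.0
```

```bash
python3 q.py
```

```text
[ 0.57109463 -0.14234231  0.04584341] -0.04702797167491891 0.0015330895869373183 [-7.38830523 -1.0587988   6.96178323] -7.373543039114884 5.9
```

Still on the spring at about 7.4 N. I'll go on in small steps until the force jumps at the pin.

Emit:
apply_moves:
  commands:
    - [-0.01,0,0,0,0,0]
    - [-0.01,0,0,0,0,0]
    - [-0.01,0,0,0,0,0]
    - [-0.01,0,0,0,0,0]
    - [0,0,0,0,0,0]

```text
clock: 6.4
tool_pos: [0.5764, -0.1406, 0.0458]
orientation: [3.141, -0.003, -2.844]
wrist_force: [-8.7, -1.2, 5.5]
width: -0.0003
gripper_force: 4.3
```

Emit:
apply_moves:
  commands:
    - [-0.008,0,0,0,0,0]
    - [0,0,0,0,0,0]

```text
clock: 6.6
tool_pos: [0.5775, -0.1403, 0.0458]
orientation: [3.141, -0.003, -2.844]
wrist_force: [-8.7, -1.5, 4.5]
width: 0.0
gripper_force: 4.4
```

```bash
python3 q.py
```

```text
[ 0.57751124 -0.14031143  0.04583604] -0.04029788292218992 0.0015904907758006398 [-8.74988943 -1.50012688  4.45266507] -8.80469413085481 6.6
```

Emit:
apply_moves:
  commands:
    - [-0.008,0,0,0,0,0]
    - [0,0,0,0,0,0]

```text
clock: 6.8
tool_pos: [0.5777, -0.1402, 0.0458]
orientation: [3.141, -0.005, -2.844]
wrist_force: [-12.0, -2.4, 8.8]
width: -0.0001
gripper_force: 6.4
```

Emit:
apply_moves:
  commands:
    - [-0.007,0,0,0,0,0]
    - [0,0,0,0,0,0]

```text
clock: 7.0
tool_pos: [0.5778, -0.1402, 0.0458]
orientation: [3.141, -0.007, -2.845]
wrist_force: [-17.0, -4.6, 12.6]
width: 0.0
gripper_force: 8.7
```

The tip has stopped moving while the force has jumped to about 18 N, so the slide is against the pin. Now I'll let go, backing away gently and then up.

Emit:
apply_moves:
  commands:
    - [0.03,0,0,0,0,0]
    - [0.04,0,0,0,0,0]
    - [0.04,0,0,0,0,0]
    - [0.04,0,0,0,0,0]
    - [0.04,0,0,0,0,0]
    - [0.05,0,0,0,0,0]
    - [0.1,0,0,0,0,0]
    - [0.1,0,0,0,0,0]
    - [0.1,0,0,0,0,0]
    - [0,0,-0.2,0,0,0]
    - [0,0,-0.2,0,0,0]
    - [0,0,-0.2,0,0,0]
    - [0,0,-0.2,0,0,0]
    - [0,0.2,0,0,0,0]
    - [0,0.2,0,0,0,0]
    - [0,0.2,0,0,0,0]
    - [0,0.2,0,0,0,0]
    - [0,0.2,0,0,0,0]
    - [0,0,0,0,0,0]
    - [0,0,0,0,0,0]

```text
clock: 9.0
tool_pos: [0.4603, -0.0199, 0.1664]
orientation: [-3.141, 0.001, -2.842]
wrist_force: [-0.1, -1.1, 0.3]
width: -0.0003
gripper_force: 0.0
```

```bash
python3 - <<'E'
from h import *
c=imaging.capture('top'); s=imaging.capture('scene')
a=cv2.resize(c['color'][140:250,270:370],None,fx=4,fy=4,interpolation=cv2.INTER_CUBIC)
b=cv2.resize(s['color'][160:270,190:290],None,fx=4,fy=4,interpolation=cv2.INTER_CUBIC)
cv2.imwrite('pics/crop4.png',np.hstack([a,b])[:,:,::-1])
E
python3 q.py
```

```text
[ 0.46052771 -0.02072347  0.16622478] -0.11701334090276123 0.1502550959620523 [-0.44297119  0.35199003 -0.5864636 ] -0.320100086828446 9.1
```

View pics/crop4.png

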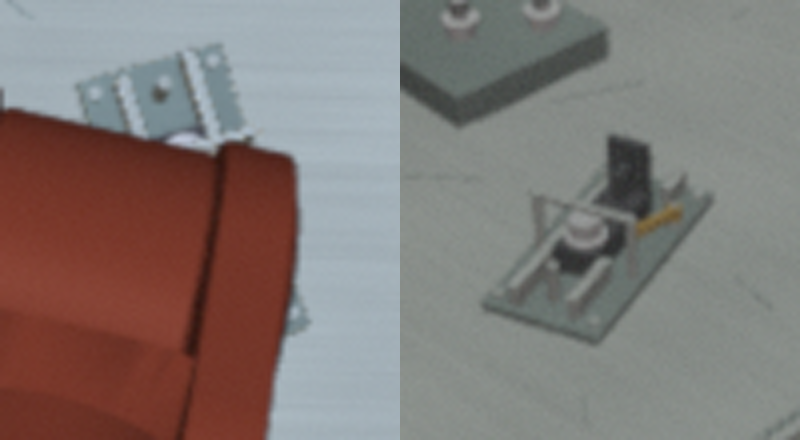

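The slide is held at mid position: in the scene crop the bolt head is at the gate bar, about (585,228), with the brass catch at about (660,220). The arm is clear of everything.

```bash
python3 -c "
from h import *
print(ctrl.close_job())"
```

```text
the job is handed in; nothing more can be done
None
```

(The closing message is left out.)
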